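# Unclip the squeegee and hold the printing screen up at 40 degrees

### The job

A print has just been pulled on the small hinged screen press, and someone is waiting to draw the sheet out from under the screen. Pull the squeegee straight up out of the two sprung clips that park it across the screen, and lay it down on its side, without dropping it, in the white tray with its whole length inside, the screen staying shut meanwhile. Then lift the screen frame by its black bar handle to 40 degrees (5 either way will do), never letting it fall back or go beyond 60, and finish still holding it there by the handle, for it falls shut when let go; leave the ink bottles where they stand.

Things in the scene. Friction and masses are not known exactly. Their poses are not given: they have to be found in the camera images.
- press: screen-printing press, fixed to the desk: plywood base board 232 x 170 mm, its top 22 mm above the desk, with the hinged screen on it. Origin on the desk surface; z up; +x runs from the handle end to the hinge end, y along the hinge. The board spans x -92 to +140 and y -85 to +85 mm
- clip_a (a point): axis of the squeegee's seat in the clip at press x -30, y -74 mm, 72 mm above the desk: a steel post with two sprung steel jaws, which spring apart along press x; jaw tips 88 mm above the desk. Pulling the squeegee straight up out of both clips takes some 5 to 12 N besides its weight; it is free after 10 mm and clear of the jaws after 30
- clip_b (a point): the same in the other clip, at press x -30, y +74 mm
- squeegee: loose squeegee, 0.15 to 0.31 kg: wooden grip, 24 mm diameter, along its own y, 184 mm long with its end collars (31 mm diameter); under its middle a holder 68 x 14 mm with a round-edged blade, edge 41 mm below the axis. Origin mid-grip on the axis, own -z to the blade. Parked in the clips blade down. Let go in the tray it rolls onto its side, axis about 20 mm above the desk
- squeegee_end_a (a point): centre of the squeegee's end face at its own y = -92 mm
- squeegee_end_b (a point): centre of the squeegee's end face at its own y = +92 mm
- tray: white enamelled tray with a blue rim, fixed to the desk, 120 mm along its x, 212 mm along its y, rim 14 mm high, floor 4 mm above the desk. Origin on the desk surface under its middle, z up. Inside it is 108 x 200 mm at the floor, so the squeegee fits lengthwise along y
- frame (a joint): angle of the screen frame about its hinge, rad: 0 lying shut, growing as the handle end rises; stop at 1.5; 40 degrees is 0.698. Hardly any friction and no stay: it falls shut when let go. The frame weighs 0.4 to 0.75 kg; lifting it at the handle takes about 2 to 4 N
- frame_handle (a point): middle of the handle: black round bar, 12 mm diameter, 96 mm long, parallel to the hinge (press y), on two steel pins 43 mm either side of this point, 45 mm in front of the frame. Shut, it is 42 mm above the desk at press x = -130 mm, only desk (or the low tray rim) beneath. A finger fits between bar and frame; the bar turns between the fingers, so the gripper can stay upright
- press_hinge (a point): middle of the hinge axis, 36 mm above the desk at press x = +115 mm; it runs along press y. Shut, the handle bar lies 245 mm from it horizontally and 6 mm higher. The aluminium frame is 180 x 120 mm, 20 mm high, its bars 20 mm wide, its top 46 mm above the desk when shut
- ink_blue: dropper ink bottle with dark blue ink, black cap, 40 mm wide, 70 mm tall; origin under its middle; a bystander
- ink_orange: dropper ink bottle with amber-orange ink, black cap, 40 mm wide, 70 mm tall; origin under its middle; a bystander

How it is judged:
On the way, in this order (a step that is already met when the one before it is completed fails the run):
1. the squeegee is out of both clips and clear above them, the screen still shut (z of squeegee in the frame of press above 0.107 m and value of joint frame below 0.06 rad), for 0.1 s.
2. the squeegee lies at rest in the white tray, let go, the screen still shut (x of squeegee_end_a in the frame of tray between -0.058 and 0.058 m and y of squeegee_end_a in the frame of tray between -0.105 and 0.105 m and x of squeegee_end_b in the frame of tray between -0.058 and 0.058 m and y of squeegee_end_b in the frame of tray between -0.105 and 0.105 m and z of squeegee in the frame of tray below 0.035 m and linear speed of squeegee below 0.05 m/s and contact force between each of the fingers, the arm and squeegee below 0.1 N and value of joint frame below 0.06 rad), for 0.2 s.
At the end, for the whole second after the job is handed in: frame still (under 0.05 rad/s) at 40 +- 5 degrees, carried only by the fingers at its handle (TCP within 60 mm of the handle's middle, over 1 N), nothing propping it; squeegee at rest in the tray, both ends inside, axis under 35 mm above the desk, robot clear of it (value of joint frame between 0.611 and 0.785 rad and velocity of joint frame between -0.05 and 0.05 rad/s and contact force between the fingers and frame above 1 N and distance between the grasp point and frame_handle below 0.06 m and contact force between each of squeegee, ink_blue, ink_orange and frame below 0.05 N and x of squeegee_end_a in the frame of tray between -0.058 and 0.058 m and y of squeegee_end_a in the frame of tray between -0.105 and 0.105 m and x of squeegee_end_b in the frame of tray between -0.058 and 0.058 m and y of squeegee_end_b in the frame of tray between -0.105 and 0.105 m and z of squeegee in the frame of tray below 0.035 m and linear speed of squeegee below 0.05 m/s and contact force between each of the fingers, the arm and squeegee below 0.1 N); the arm keeps its last pose, push and grip.
It fails at once if the screen is let fall: it swings back faster than 1 rad/s (velocity of joint frame below -1 rad/s).
It fails at once if the screen is swung up beyond 60 degrees (value of joint frame above 1.05 rad).
It fails at once if the squeegee is dropped from more than about 3 cm above where it would lie (z of squeegee in the frame of tray above 0.085 m and contact force between the fingers and squeegee below 0.01 N and linear speed of squeegee above 0.35 m/s).
It fails at once if an ink bottle is moved by more than 3 cm (distance of any of ink_blue, ink_orange from where it was at the start of the episode above 0.03 m).
It also fails if it takes over 64 s, if anything falls off the work surface, if the arm or the gripper's body presses on something with over 40 N, if the wrist force passes 120 N, or if a joint passes its speed limit or range.

### The arm

A 6-joint arm with a two-finger parallel gripper is mounted at the origin on the work surface; the furniture and walls round the work are solid. World frame = base frame: x ahead of the robot, y to its left, z up, the work surface at z = 0. Lengths are in m, angles in rad, forces in N, time in s.
With the tool pointing down it reaches from about 0.3 to 0.775 m from the base axis. Payload 14.6 kg.
Tool frame: the origin (TCP) lies between the finger pads, 19 mm behind the fingertips; this is the grasp point; z points along the fingers, y is the line along which they close (so a half turn about z gives the same grasp; the last joint's range is limited). The gripper opens to 94 mm and grips with 3 to 60 N. Pads are 16 mm wide; open, the fingers measure 119 mm over their backs; the gripper's body (75 mm by 177 mm) begins 78 mm behind the grasp point.
Start: joints at [-1.29, 0.3, 1.521, -0, 1.321, -0.067], TCP at [0.187, -0.517, 0.224] pointing down, gripper open.
Joint ranges: [-3.03, 3.03], [-0.79, 2.21], [0.23, 2.52], [-1.04, 4.18], [0, 3.07], [-2.55, 2.55]. Speed limits (rad/s): [2.22, 2.22, 2.57, 3.14, 3.14, 3.14].

### API

Orientations are given as [roll, pitch, yaw] about the fixed x, y, z axes, in that order (R = Rz(yaw) Ry(pitch) Rx(roll)).
In Python, from station import ctrl, eyes gives the robot as it stands. The module is installed in compiled form; this text tells all that it offers.
- The arm moves only by the tool tcp_steps, called as name([rows], argument=value, ...), one row to a line, values as JSON. Schema: {"type":"object","properties":{"segments":{"type":"array","items":{"type":"object","properties":{"dx":{"type":"number"},"dy":{"type":"number"},"dz":{"type":"number"},"ax":{"type":"number"},"ay":{"type":"number"},"az":{"type":"number"}},"additionalProperties":false},"minItems":1,"maxItems":10},"jaw":{"type":"number"},"squeeze":{"type":"number"},"only":{"type":"string"},"quiet":{"type":"boolean"},"lines":{"type":"string"}},"required":["segments"],"additionalProperties":false}. segments is a list of rows, 1 to 10 of them, each an object with the fields dx, dy, dz (the shift in shares of the most that a row can go, 1 being 50 mm), ax, ay, az (a rotation vector in units of 0.05 rad); a field left out counts as zero; each row shifts and turns the commanded pose from where the row before left it, along the tool's axes as they then stand; what a row does not reach is not made up. A row lasts 1/10 s, in which the tool goes at most 0.05 m and 0.15 rad, less where a joint would pass 70% of its speed; a pose out of reach is approached as far as the arm can. jaw is the finger opening in m, set as the call begins (left out keeps the last). The fingers move at their own pace and stop on an object; squeeze is the grip in N (left out, the last holds). Time passes only in rows, so rows that do not move let the fingers close. The tool returns the time, the measured TCP pose, the force, the opening and the grip force at its end. only (a regular expression) keeps the lines of the reply that match it, lines (a string "A,B") keeps lines A to B, and quiet returns only ok. Input that does not fit is refused with a message, and nothing moves.
- ctrl.get_obs(): the state, without advancing time (a new reading comes with each control period).
- eyes.camera(name): name is "scene" or "side" or "wrist"; returns a dict with "pixels" (480x640x3 uint8, blue, green, red), "fx", "fy", "cx", "cy" (pixels), "k1" (the pictures are not rectified: a ray, as slopes to the right and down, at radius r is drawn at 1 + k1 r^2 times it, then the intrinsics apply), "extrinsics" (4x4, takes a point from camera to world coordinates). Camera axes: x right, y up, looking along -z (the intrinsics and any distortion apply to the point x, -y, -z); pixel columns grow to the right and rows downward; lengths in m; the calibration is good to about 2 mm. A picture is of the moment at which its call begins. There is no depth.
- ctrl.hand_in(): hands the job in; it is judged then, once.
The state is a dict: "time_s": time; "qpos": joint angles; "joint_vel": joint speeds; "tau": joint torques, N m; "ee_pos": TCP position; "eef_rot": TCP orientation; "force": force on the tool from outside, world axes, zero at the start; "moment": the same for the moment, N m; "grip_width": finger opening in m; "grip_force": force on a finger pad.
Only numpy, scipy, OpenCV 4.12 (cv2) and the standard library are available. Lean on these libraries where they do the work, as an engineer would, in place of code of your own. Each camera call takes 0.05 s, during which the arm holds its last target. There are 200 camera calls.

## Working session

There is one attempt and no reset: what is moved stays moved. The work goes in short steps, Python scripts to look and compute and a tool call to move; the robot and the scene stay as the last step left them, time stands still between calls to the robot, and variables do not carry over. Pictures are saved under pics/ and viewed, at most 10 in all, crops included, and the job is handed in when it is done.

```bash
mkdir -p pics; ls; cat > h.py <<'E'
import numpy as np, cv2
from station import ctrl, eyes
def cam(n,f=None):
    c=eyes.camera(n)
    if f: cv2.imwrite('pics/'+f,c["pixels"])
    return c
def K(c): return np.array([[c["fx"],0,c["cx"]],[0,c["fy"],c["cy"]],[0,0,1.]])
def ray(c,uv):
    D=np.array([c["k1"],0,0,0,0.]); p=cv2.undistortPoints(np.array([[uv]],float),K(c),D)[0,0]
    E=np.array(c["extrinsics"]); d=E[:3,:3]@np.array([p[0],-p[1],-1]); return E[:3,3],d/np.linalg.norm(d)
def onz(c,uv,z):
    o,d=ray(c,uv); return o+d*(z-o[2])/d[2]
def tri(rs):
    A=0;b=0
    for o,d in rs:
        P=np.eye(3)-np.outer(d,d); A=A+P; b=b+P@o
    x=np.linalg.solve(A,b); return x,[np.linalg.norm((np.eye(3)-np.outer(d,d))@(x-o)) for o,d in rs]
def proj(c,X):
    E=np.linalg.inv(np.array(c["extrinsics"])); p=E[:3,:3]@X+E[:3,3]; x,y=p[0]/-p[2],-p[1]/-p[2]
    s=1+c["k1"]*(x*x+y*y); return np.array([c["fx"]*x*s+c["cx"],c["fy"]*y*s+c["cy"]])
E
python3 - <<'E'
from h import *
np.set_printoptions(precision=3,suppress=True)
for n in ("scene","side","wrist"):
    c=cam(n,n+"0.png"); print(n,c["fx"],c["k1"],np.array(c["extrinsics"]))
o=ctrl.get_obs(); print(o)
E
```

```text
pics
scene 464.7246146259742 0.03809591890414521 [[ 0.591 -0.517  0.619  1.059]
 [ 0.806  0.396 -0.439 -0.338]
 [-0.018  0.759  0.651  0.647]
 [ 0.     0.     0.     1.   ]]
side 601.6074271377918 -0.06563215204959556 [[ 0.924  0.225 -0.308  0.218]
 [-0.382  0.506 -0.773 -0.711]
 [-0.018  0.832  0.554  0.623]
 [ 0.     0.     0.     1.   ]]
wrist 378.02523356642456 -0.042476843340849696 [[ 0.341  0.914  0.22   0.251]
 [-0.94   0.332  0.079 -0.495]
 [-0.001 -0.234  0.972  0.384]
 [ 0.     0.     0.     1.   ]]
{'time_s': 0.15, 'qpos': array([-1.29 ,  0.3  ,  1.521, -0.   ,  1.321, -0.067]), 'joint_vel': array([ 0.001,  0.   , -0.002,  0.001,  0.001,  0.   ]), 'tau': array([  0.001, -53.196, -35.282,   0.071,   0.024,  -0.   ]), 'ee_pos': array([ 0.187, -0.517,  0.224]), 'eef_rot': array([-3.141, -0.   ,  0.348]), 'force': array([-0.262,  0.338,  0.616]), 'moment': array([-0.018,  0.062, -0.033]), 'grip_force': 0.0, 'grip_width': 0.09378764458918033}
```

View pics/scene0.png

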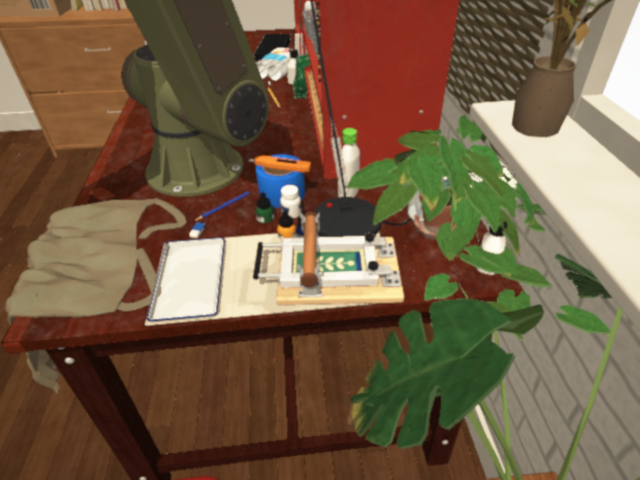

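View pics/side0.png

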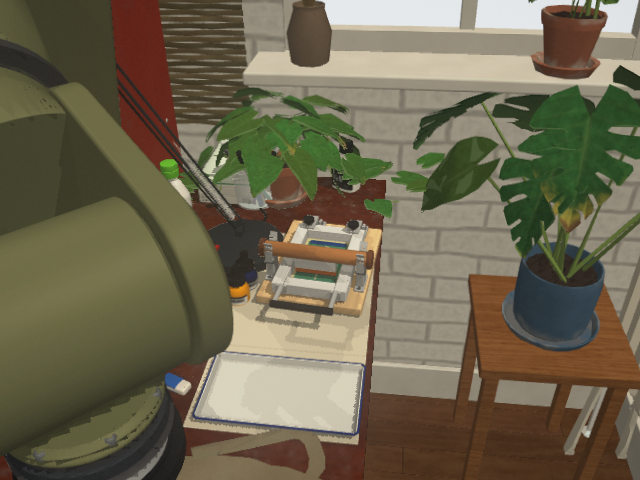

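The scene view shows the grip running from (310,217) to (310,287), the bar handle near (260,260), and tray corners at about (168,240), (226,238), (215,317) and (149,320). In the side view, the grip runs (262,247)–(372,260), the handle (272,305)–(332,309), and the tray is at about (280,393). Next I'll enlarge both for exact pixels.

```bash
python3 - <<'E'
from h import *
s=cv2.imread('pics/scene0.png');d=cv2.imread('pics/side0.png')
a=cv2.resize(s[195:330,140:410],None,fx=2.95,fy=2.95,interpolation=cv2.INTER_CUBIC)[:300*2]
a=cv2.resize(s[200:330,140:410],(800,385),interpolation=cv2.INTER_CUBIC)
cv2.imwrite('pics/sc1.png',a)
b=cv2.resize(d[205:445,180:400],(550,600),interpolation=cv2.INTER_CUBIC); cv2.imwrite('pics/sd1.png',b)
for n,im,roi in(("scene",s,(200,300,290,330)),("side",d,(235,275,250,385))):
    h=cv2.cvtColor(im,cv2.COLOR_BGR2HSV); m=cv2.inRange(h,(4,90,50),(15,220,200)); k=np.zeros_like(m); k[roi[0]:roi[1],roi[2]:roi[3]]=1
    ct=max(cv2.findContours(m*k,0,2)[0],key=cv2.contourArea); r=cv2.minAreaRect(ct); print(n,r,cv2.boxPoints(r).round(1).tolist())
for n,im,roi in(("scene",s,(230,330,140,235)),("side",d,(340,445,185,375))):
    h=cv2.cvtColor(im,cv2.COLOR_BGR2HSV); m=cv2.inRange(h,(105,60,30),(130,255,200)); k=np.zeros_like(m); k[roi[0]:roi[1],roi[2]:roi[3]]=1
    p=cv2.findNonZero(m*k); hull=cv2.convexHull(p); print(n,len(p),cv2.approxPolyDP(hull,6,True)[:,0].tolist())
E
```

```text
scene ((313.94122314453125, 242.96633911132812), (24.98468017578125, 86.26884460449219), 0.7538483738899231) [[300.8999938964844, 285.8999938964844], [302.0, 199.6999969482422], [327.0, 200.0], [325.8999938964844, 286.29998779296875]]
side ((315.28466796875, 252.91978454589844), (115.84385681152344, 18.445114135742188), 6.398955821990967) [[256.70001220703125, 255.60000610351562], [258.79998779296875, 237.3000030517578], [373.8999938964844, 250.1999969482422], [371.79998779296875, 268.5]]
scene 7 [[200, 230], [174, 318], [149, 320]]
side 433 [[365, 366], [355, 434], [193, 416], [215, 356]]
```

View pics/sc1.png

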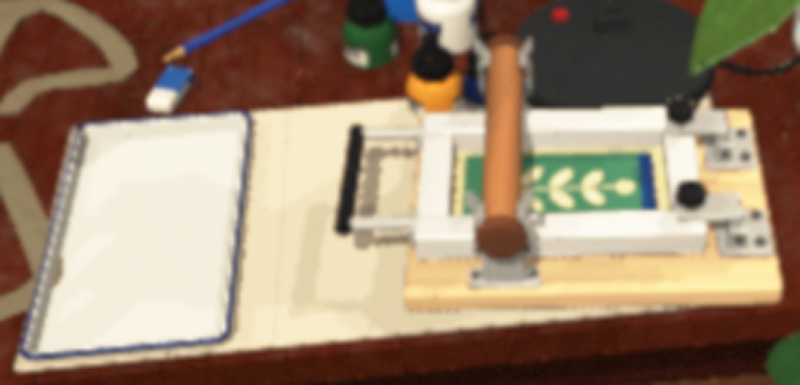

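View pics/sd1.png

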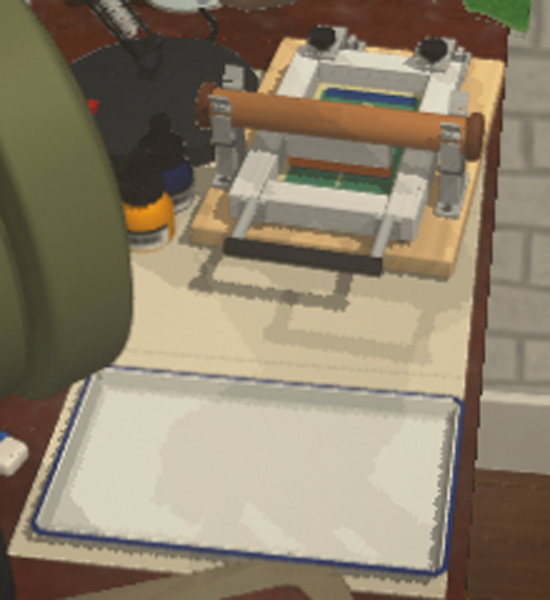

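The crops show the tray's blue rim corners, the grip from end to end and the black bar clearly. I'll triangulate matching pixels between the two views.

```bash
python3 - <<'E'
from h import *
np.set_printoptions(precision=4,suppress=True)
S=cam("scene");D=cam("side")
f=800/270
P={"N1":((252,113),(87,366)),"N2":((230,340),(463,398)),"F2":((22,357),(445,575)),"F1":((78,125),(33,530)),
"H1":((355,128),(226,246)),"H2":((344,232),(382,266)),"Q1":((507,45),(205,103)),"Q2":((500,235),(474,137)),
"knob1":((681,108),(323,38)),"knob2":((690,193),(436,50)),"orange":((433,60),(150,178))}
R={}
for k,(a,b) in P.items():
    x,e=tri([ray(S,(140+a[0]/f,200+a[1]/f)),ray(D,(180+b[0]/2.5,205+b[1]/2.5))]); R[k]=x; print(k,x,np.array(e))
print("tray c",sum(R[k] for k in("N1","N2","F1","F2"))/4)
for a,b in(("N1","N2"),("F1","F2"),("F1","N1"),("F2","N2"),("H1","H2"),("Q1","Q2")):
    v=R[b]-R[a]; print(a,b,np.linalg.norm(v),np.degrees(np.arctan2(v[1],v[0])),(R[a]+R[b])/2)
E
```

```text
N1 [ 0.3115 -0.0704  0.0096] [0.0008 0.0008]
N2 [ 0.4983 -0.1795  0.0112] [0.0001 0.0001]
F2 [ 0.4365 -0.2843  0.0121] [0.0005 0.0005]
F1 [ 0.2548 -0.1777  0.0138] [0.0007 0.0007]
H1 [ 0.4088 -0.0377  0.0433] [0.0005 0.0005]
H2 [ 0.4881 -0.0912  0.0415] [0.0005 0.0005]
Q1 [0.4324 0.0713 0.0746] [0.0025 0.0025]
Q2 [ 0.5758 -0.033   0.0722] [0.0006 0.0006]
knob1 [0.5408 0.1358 0.0588] [0.0016 0.0016]
knob2 [0.6066 0.0873 0.0594] [0.0012 0.0012]
orange [0.3845 0.0402 0.0484] [0.0012 0.0012]
tray c [ 0.3753 -0.178   0.0117]
N1 N2 0.21637506389864908 -30.288736919783922 [ 0.4049 -0.1249  0.0104]
F1 F2 0.21066993603418332 -30.389040767843074 [ 0.3457 -0.231   0.013 ]
F1 N1 0.12144778046670847 62.17158952349747 [ 0.2831 -0.1241  0.0117]
F2 N2 0.12163754213077835 59.477756286463666 [ 0.4674 -0.2319  0.0117]
H1 H2 0.09561742875288999 -34.043814258213615 [ 0.4485 -0.0644  0.0424]
Q1 Q2 0.17732178895199097 -36.028445388131104 [0.5041 0.0192 0.0734]
```

Triangulation residuals are around 1 mm: press yaw is about 55°, handle height 42 mm and grip height 73 mm, so the text agrees. Before moving, I'll check where the lamp arm, tall bottle and ink bottles stand.

```bash
python3 - <<'E'
from h import *
np.set_printoptions(precision=3,suppress=True)
S=cam("scene");D=cam("side")
print("cap",tri([ray(S,(349,132)),ray(D,(169,165))])[0])
print("base",onz(S,(347,215),.01),onz(D,(240,245),.01))
pl=lambda c,a,b:(lambda r,s:(np.cross(r[1],s[1]),r[0]))(ray(c,a),ray(c,b))
n1,o1=pl(S,(308,30),(343,185));n2,o2=pl(D,(122,72),(236,220))
for z in(.05,.1,.2,.3,.4,.5,.6,.7):
    A=np.array([n1,n2,[0,0,1]]);print(z,np.linalg.solve(A,[n1@o1,n2@o2,z]))
f=800/270
for k,a in(("orange",(433,60)),("blue",(472,85))): print(k,onz(S,(140+a[0]/f,200+a[1]/f),.045))
print("white bottle",tri([ray(S,(290,188)),ray(S,(290,188))]) if 0 else onz(S,(290,190),.07), "bluecup", onz(S,(282,165),.09))
for n in("scene","side"):pass
E
```

```text
cap [0.329 0.25  0.16 ]
base [0.407 0.185 0.01 ] [0.422 0.179 0.01 ]
0.05 [0.427 0.172 0.05 ]
0.1 [0.402 0.175 0.1  ]
0.2 [0.352 0.182 0.2  ]
0.3 [0.301 0.19  0.3  ]
0.4 [0.251 0.197 0.4  ]
0.5 [0.2   0.204 0.5  ]
0.6 [0.15  0.211 0.6  ]
0.7 [0.099 0.218 0.7  ]
orange [0.379 0.044 0.045]
blue [0.42  0.05  0.045]
white bottle [0.321 0.093 0.07 ] bluecup [0.251 0.118 0.09 ]
```

View pics/wrist0.png

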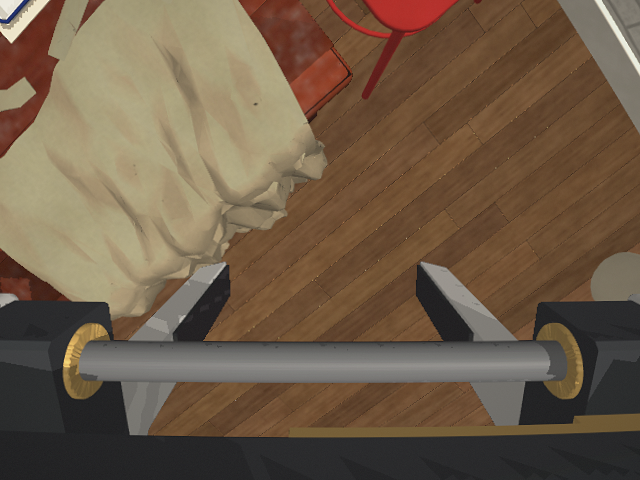

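The wrist view shows only cloth and floor plus the open fingers, with the camera on the tool's +x side. The lamp pole is at y≈0.18, clear of the arm's path. I'll move above the squeegee, first translating and then turning.

Units first: shifts go in shares of 50 mm and turns go in units of 0.05 rad. So 0.037 m is 0.74, -0.0304 m is -0.608.

tcp_steps([
  {"dx": 0.74,"dy": -0.608},
  {"dx": 0.74,"dy": -0.608},
  {"dx": 0.74,"dy": -0.608},
  {"dx": 0.74,"dy": -0.608},
  {"dx": 0.74,"dy": -0.608},
  {"dx": 0.74,"dy": -0.608},
  {"dx": 0.74,"dy": -0.608},
  {"dx": 0.74,"dy": -0.608},
  {"dx": 0.74,"dy": -0.608},
  {"dx": 0.74,"dy": -0.608},
], jaw=0.07)

```text
time_s: 1.35
ee_pos: [0.4323, -0.1033, 0.2245]
eef_rot: [3.141, -0.0, 0.348]
force: [0.8, -1.3, -0.7]
grip_width: 0.0701
grip_force: 0.0
```

tcp_steps([
  {"dx": 0.74,"dy": -0.608},
  {"dx": 0.74,"dy": -0.608},
  {"dx": 0.74,"dy": -0.608},
  {"az": -2.92},
  {"az": -2.92},
  {"az": -2.92},
  {"az": -2.92},
  {"az": -2.92},
  {"az": -2.92},
  {"az": -2.92},
])

```text
time_s: 2.35
ee_pos: [0.5049, 0.0184, 0.2242]
eef_rot: [-3.142, 0.0, 1.376]
force: [0.3, -0.1, -0.1]
grip_width: 0.07
grip_force: 0.0
```

tcp_steps([
  {"az": -2.92},
  {"az": -2.92},
  {"az": -2.92},
  {"az": -2.92},
  {"az": -2.92},
  {"az": -2.92},
  {"az": -2.92},
  {"az": -2.92},
  {},
  {},
])

```text
time_s: 3.35
ee_pos: [0.5049, 0.0184, 0.2243]
eef_rot: [3.142, -0.0, 2.533]
force: [-0.3, 0.6, 0.5]
grip_width: 0.0701
grip_force: 0.0
```

```bash
cat > where.py <<'E'
from h import *
import sys
np.set_printoptions(precision=4,suppress=True)
# usage: where.py x y z yawdeg -> remaining motion in tool axes
from scipy.spatial.transform import Rotation as Rn
o=ctrl.get_obs();R=Rn.from_euler('xyz',o["eef_rot"])
print(o["time_s"],o["ee_pos"],np.degrees(o["eef_rot"]),"q",o["qpos"],"F",o["force"],"w",o["grip_width"],o["grip_force"])
if len(sys.argv)>4:
    t=np.array(list(map(float,sys.argv[1:5])));G=Rn.from_euler('xyz',[np.pi,0,np.radians(t[3])])
    print("d",R.inv().apply(t[:3]-o["ee_pos"]),"r",(R.inv()*G).as_rotvec())
E
python3 - <<'E'
from h import *
cam("wrist","w1.png")
E
python3 where.py 0.5045 0.0185 0.224 145.5
```

```text
3.4 [0.505  0.0184 0.2243] [179.9981   0.003  145.1656] q [-0.036   0.2002  1.6455 -0.      1.2959 -0.9989] F [ 1.1566 -0.9254 -0.2321] w 0.06978012457764522 0.0
d [ 0.0004 -0.0002  0.0003] r [ 0.      0.0001 -0.0058]
```

View pics/w1.png

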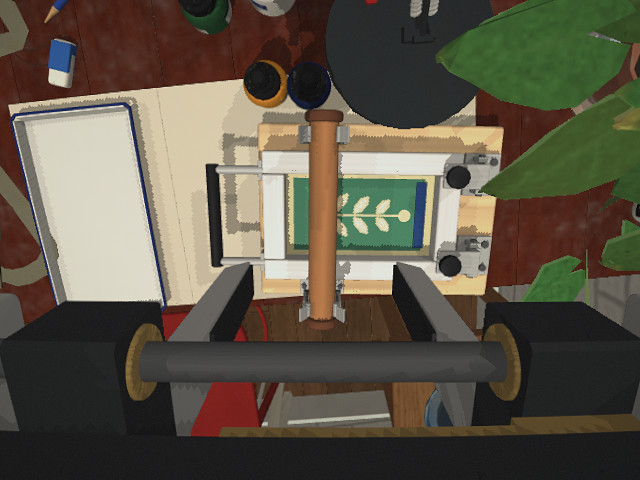

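The wrist view shows the grip axis from (323,112) to (322,322), midway between the fingers, and the bar from (212,165) to (216,265). The ink caps are at (265,83) and (310,85). I'll combine this view with the scene and side rays for final positions.

```bash
python3 - <<'E'
from h import *
np.set_printoptions(precision=4,suppress=True)
c=cam("wrist");S=cam("scene");D=cam("side");f=800/270
def mask(lo,hi,roi):
    h=cv2.cvtColor(c["pixels"],cv2.COLOR_BGR2HSV);m=cv2.inRange(h,lo,hi);k=np.zeros_like(m);k[roi[0]:roi[1],roi[2]:roi[3]]=1
    return cv2.minAreaRect(max(cv2.findContours(m*k,0,2)[0],key=cv2.contourArea))
print(mask((4,90,60),(14,220,255),(130,285,300,350)),mask((0,0,0),(180,255,60),(155,275,200,226)))
Q1=onz(c,(323,112),.072);Q2=onz(c,(322,322),.072)
v=Q1-Q2;print("grip",Q1,Q2,(Q1+Q2)/2,np.linalg.norm(v),np.degrees(np.arctan2(v[1],v[0])))
for k,a,b,w in(("H1",(355,128),(226,246),(212,165)),("H2",(344,232),(382,266),(216,265)),("Q2",(500,235),(474,137),(322,321)),("N1",(252,113),(87,366),(129,105))):
    print(k,*tri([ray(S,(140+a[0]/f,200+a[1]/f)),ray(D,(180+b[0]/2.5,205+b[1]/2.5)),ray(c,w)]))
E
```

```text
((323.5, 207.0), (154.0, 29.0), 90.0) ((214.21385192871094, 214.84922790527344), (102.3421859741211, 12.092464447021484), 86.8201675415039)
grip [0.4308 0.0696 0.072 ] [ 0.5795 -0.0349  0.072 ] [0.5052 0.0173 0.072 ] 0.1817850322665757 144.9024565974077
H1 [ 0.409  -0.0372  0.0429] [np.float64(0.0007397383016946054), np.float64(0.0004831194487325513), np.float64(0.0006303980308036156)]
H2 [ 0.487  -0.092   0.0419] [np.float64(0.0014790476915549533), np.float64(0.0008810307454066027), np.float64(0.0018643330492270898)]
Q2 [ 0.5767 -0.0336  0.0732] [np.float64(0.0006970721457140855), np.float64(0.0014548863743184517), np.float64(0.0013650562574622743)]
N1 [ 0.3136 -0.0731  0.0119] [np.float64(0.0015631031742209776), np.float64(0.0028973378115461747), np.float64(0.002758230100912797)]
```

tcp_steps([
  {"dz": 0.6},
  {"dz": 0.6},
  {"dz": 0.6},
  {"dz": 0.6},
  {"dz": 0.28},
  {"dz": 0.28},
  {},
], jaw=0.07)

```text
time_s: 4.25
ee_pos: [0.5041, 0.0185, 0.0747]
eef_rot: [-3.14, -0.003, 2.537]
force: [0.3, -0.5, -0.7]
grip_width: 0.0701
grip_force: 0.0
```

tcp_steps([
  {},
  {},
  {},
  {},
  {},
], jaw=0.0, squeeze=40)

```text
time_s: 4.75
ee_pos: [0.5051, 0.0184, 0.0766]
eef_rot: [3.141, 0.0, 2.538]
force: [0.2, -0.0, 0.0]
grip_width: 0.0333
grip_force: 0.0
```

```bash
python3 where.py
```

```text
4.75 [0.5051 0.0184 0.0766] [179.9842   0.0257 145.4023] q [-0.036   0.3812  1.79   -0.      0.9699 -1.003 ] F [ 0.1592 -0.0025  0.0001] w 0.03329277334465002 0.0
```

tcp_steps([
  {},
  {},
  {},
  {},
], jaw=0.0, squeeze=40)

```text
time_s: 5.15
ee_pos: [0.505, 0.0184, 0.0763]
eef_rot: [3.142, 0.0, 2.538]
force: [-1.4, -1.0, 3.3]
grip_width: 0.0233
grip_force: 40.0
```

tcp_steps([
  {"dz": -0.08},
  {"dz": -0.08},
  {"dz": -0.08},
  {"dz": -0.12},
  {"dz": -0.16},
  {"dz": -0.2},
  {"dz": -0.24},
  {"dz": -0.24},
  {},
])

```text
time_s: 6.05
ee_pos: [0.5058, 0.0184, 0.1384]
eef_rot: [3.14, 0.003, 2.538]
force: [0.4, -0.4, -0.8]
grip_width: 0.0232
grip_force: 40.0
```

```bash
python3 - <<'E'
from h import *
a=cam("side")["pixels"][180:330,220:420];b=cam("scene")["pixels"][170:320,230:430]
cv2.imwrite('pics/lift.png',cv2.resize(np.hstack([a,b]),(800,300)))
E
```

```text
(no output)
```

View pics/lift.png

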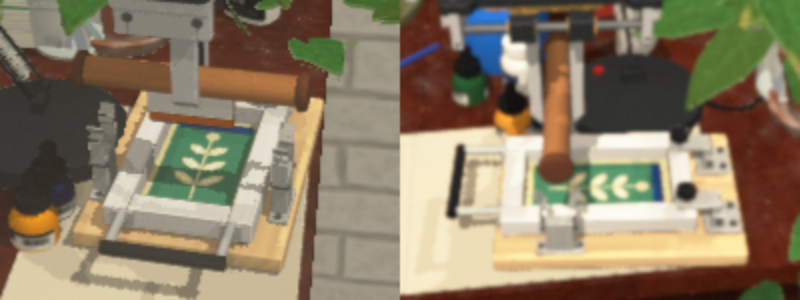

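The squeegee is out of both clips, level in the fingers, and the screen is still shut. Next I'll move it over the tray.

```bash
python3 where.py 0.3753 -0.178 0.158 150
```

```text
6.15 [0.505  0.0184 0.1365] [179.9836   0.026  145.4076] q [-0.036   0.2947  1.7453 -0.      1.1011 -1.0031] F [ 0.8404 -0.5556 -2.5222] w 0.02302991016927514 39.96683478355408
d [-0.0048 -0.2353 -0.0216] r [ 0.0003  0.0005 -0.0802]
```

In the tool's units: -0.034 m is -0.68, -0.025 m is -0.5, -0.04 rad is -0.8.

tcp_steps([
  {"dy": -0.2,"dz": -0.216},
  {"dy": -0.5,"dz": -0.216},
  {"dy": -0.68},
  {"dy": -0.68},
  {"dy": -0.68},
  {"dy": -0.68},
  {"dy": -0.68},
  {"dx": -0.05,"dy": -0.4},
  {"dx": -0.046,"dy": -0.206,"az": -0.8},
  {"az": -0.8},
])

```text
time_s: 7.15
ee_pos: [0.3743, -0.1793, 0.1582]
eef_rot: [-3.141, -0.0, 2.617]
force: [-0.5, 0.5, -1.0]
grip_width: 0.0232
grip_force: 40.0
```

tcp_steps([
  {},
  {},
])

```text
time_s: 7.35
ee_pos: [0.3751, -0.178, 0.158]
eef_rot: [-3.142, -0.0, 2.617]
force: [0.6, -0.5, -2.1]
grip_width: 0.0234
grip_force: 40.0
```

```bash
python3 where.py 0.3753 -0.178 0.158 150
python3 - <<'E'
from h import *
a=cam("wrist","w2.png")
E
```

```text
7.35 [ 0.3751 -0.178   0.158 ] [-179.9996   -0.0064  149.9164] q [-0.5315  0.0714  1.9573 -0.      1.113  -1.5772] F [ 0.6494 -0.4929 -2.0803] w 0.023381108789799487 39.964832067489624
d [-0.0002  0.0002 -0.    ] r [-0.     -0.0001 -0.0015]
```

View pics/w2.png

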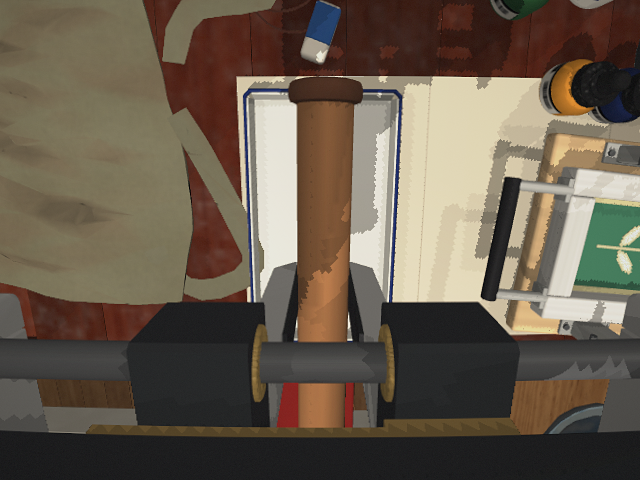

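The wrist view shows the tray rim corners at (246,91) and (402,91), with the grip aligned and centred between the long edges at about column 325. I'll check the lengthwise centring with the end rim.

```bash
python3 - <<'E'
from h import *
from scipy.spatial.transform import Rotation as Rn
c=cam("wrist");o=ctrl.get_obs();R=Rn.from_euler('xyz',o["eef_rot"])
for n,p,z in(("rimL",(246,91),.014),("rimR",(402,91),.014),("eL",(255,303),.014),("eR",(392,303),.014),("collar",(325,80),.163)):
    print(n,R.inv().apply(onz(c,p,z)-o["ee_pos"]).round(4))
E
```

```text
rimL [ 0.1052 -0.0594  0.1439]
rimR [0.1053 0.0601 0.1439]
eL [-0.0693 -0.0596  0.1439]
eR [-0.0694  0.0597  0.1439]
collar [ 0.0908  0.0001 -0.0051]
```

It is centred to within 1 mm. I'll lower until the blade nearly touches, then let go.

In the tool's units: 0.025 m is 0.5, 0.02 m is 0.4.

tcp_steps([
  {"dz": 0.4},
  {"dz": 0.5},
  {"dz": 0.5},
  {"dz": 0.36},
  {"dz": 0.2},
  {"dz": 0.1},
  {"dz": 0.06},
  {},
  {},
])

```text
time_s: 8.35
ee_pos: [0.3756, -0.1782, 0.0524]
eef_rot: [-3.142, 0.001, 2.618]
force: [0.2, -0.2, -1.7]
grip_width: 0.0231
grip_force: 40.0
```

```bash
python3 where.py
```

```text
8.35 [ 0.3756 -0.1782  0.0524] [-179.9994    0.0571  149.9877] q [-0.5311  0.2533  2.0433 -0.      0.844  -1.578 ] F [ 0.2137 -0.2422 -1.6932] w 0.02307171079207651 39.96497869491577
```

In the tool's units: 0.001 m is 0.02.

tcp_steps([
  {"dz": 0.02},
  {"dz": 0.02},
  {"dz": 0.02},
  {},
])

```text
time_s: 8.75
ee_pos: [0.3755, -0.1781, 0.0493]
eef_rot: [3.142, 0.001, 2.618]
force: [-2.3, 1.3, 6.0]
grip_width: 0.0233
grip_force: 40.0
```

tcp_steps([
  {},
  {},
  {},
  {},
  {},
  {},
  {},
  {},
  {},
], jaw=0.094)

```text
time_s: 9.65
ee_pos: [0.3753, -0.178, 0.0488]
eef_rot: [-3.142, -0.0, 2.618]
force: [0.1, 0.5, -0.5]
grip_width: 0.0912
grip_force: 0.0
```

```bash
python3 - <<'E'
from h import *
a=cam("side")["pixels"][320:470,160:400];b=cam("scene")["pixels"][215:345,130:338];c=cam("wrist")["pixels"]
cv2.imwrite('pics/put.png',np.hstack([np.vstack([cv2.resize(a,(400,250)),cv2.resize(b,(400,250))]),cv2.resize(c[:,120:520],(400,480))[:500].copy() if 0 else cv2.resize(c,(400,500))]))
E
```

```text
(no output)
```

View pics/put.png

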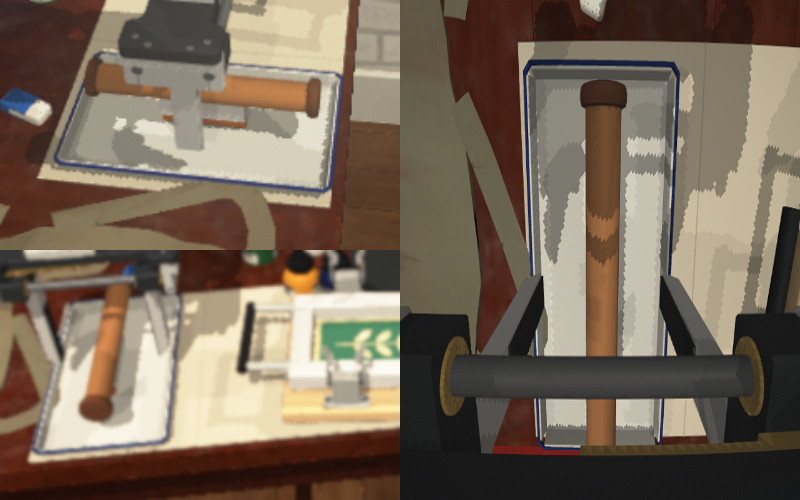

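The wrist view shows the grip still balanced upright on its blade at column ~603, free of both fingers. I'll nudge it over gently with one finger.

In the tool's units: -0.01 m is -0.2, -0.006 m is -0.12.

tcp_steps([
  {"dy": -0.2},
  {"dy": -0.2},
  {"dy": -0.2},
  {"dy": -0.12},
  {"dy": -0.12},
  {"dy": -0.08},
  {},
  {},
  {},
])

```text
time_s: 10.7
ee_pos: [0.3524, -0.2177, 0.0488]
eef_rot: [3.142, -0.0, 2.618]
force: [0.5, -0.3, 0.3]
grip_width: 0.0941
grip_force: 0.0
```

tcp_steps([
  {"dy": 0.2,"dz": -0.1},
  {"dy": 0.2,"dz": -0.4},
  {"dz": -0.6},
  {"dz": -0.6},
  {"dz": -0.4},
  {},
  {},
])

```text
time_s: 11.4
ee_pos: [0.3624, -0.2, 0.1536]
eef_rot: [3.142, 0.0, 2.618]
force: [-0.2, -0.1, -0.4]
grip_width: 0.0937
grip_force: 0.0
```

```bash
python3 - <<'E'
from h import *
a=cam("side")["pixels"][320:470,160:400];b=cam("scene")["pixels"][215:345,130:338];c=cam("wrist")["pixels"]
cv2.imwrite('pics/put2.png',np.hstack([np.vstack([cv2.resize(a,(400,250)),cv2.resize(b,(400,250))]),cv2.resize(c,(400,500))]))
E
python3 where.py 0.4485 -0.0645 0.16 145
```

```text
11.55 [ 0.362  -0.2001  0.1528] [179.9911  -0.1081 149.9958] q [-0.5936  0.076   1.9657  0.      1.1017 -1.6407] F [ 0.9267 -0.0737 -0.2487] w 0.09402430143509755 0.0
d [-0.0071  0.1607 -0.0072] r [ 0.0001 -0.0019  0.0872]
```

View pics/put2.png

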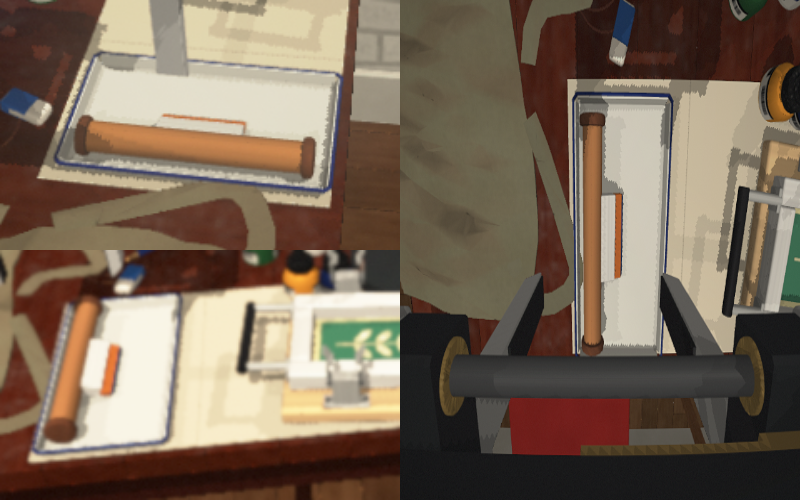

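The squeegee lies on its side, fully inside the tray: in the wrist view the collars are at (592,118) and (592,350), within rim columns 575–672. The screen is still shut. Next I'll go over the handle.

tcp_steps([
  {"dx": -0.02,"dy": 0.4},
  {"dx": -0.02,"dy": 0.7},
  {"dx": -0.02,"dy": 0.7},
  {"dx": -0.02,"dy": 0.7},
  {"dx": -0.02,"dy": 0.5},
  {"dx": -0.04,"dy": 0.214,"az": 0.8},
  {"az": 0.88},
  {},
  {},
], jaw=0.04, squeeze=30)

```text
time_s: 12.45
ee_pos: [0.4485, -0.0649, 0.1532]
eef_rot: [-3.141, -0.001, 2.535]
force: [0.6, 1.1, -0.4]
grip_width: 0.0401
grip_force: 0.0
```

```bash
python3 - <<'E'
from h import *
from scipy.spatial.transform import Rotation as Rn
c=cam("wrist");o=ctrl.get_obs();R=Rn.from_euler('xyz',o["eef_rot"])
im=c["pixels"];h=cv2.cvtColor(im,cv2.COLOR_BGR2HSV);m=cv2.inRange(h,(0,0,0),(180,255,60));m[300:]=0
exp=proj(c,np.array([.4485,-.0645,.042]));print("exp",exp)
for q in cv2.findContours(m,0,2)[0]:
    r=cv2.minAreaRect(q)
    if cv2.contourArea(q)>150: print(cv2.contourArea(q),np.round(cv2.boxPoints(r)).tolist(),R.inv().apply(onz(c,r[0],.042)-o["ee_pos"]).round(4))
E
python3 where.py 0.4485 -0.0645 0.042 145.2
```

```text
exp [324.0281923  234.52374494]
429.5 [[599.0, 281.0], [629.0, 281.0], [629.0, 299.0], [599.0, 299.0]] [-0.0449  0.2299  0.1113]
279.0 [[354.0, 268.0], [366.0, 264.0], [378.0, 299.0], [365.0, 303.0]] [-0.0386  0.0326  0.1114]
282.5 [[268.0, 265.0], [282.0, 265.0], [282.0, 299.0], [268.0, 299.0]] [-0.0372 -0.037   0.1114]
455.5 [[619.0, 172.0], [639.0, 172.0], [639.0, 202.0], [619.0, 202.0]] [0.0365 0.2265 0.1114]
1772.5 [[315.0, 295.0], [317.0, 167.0], [332.0, 167.0], [330.0, 295.0]] [2.900e-03 1.000e-04 1.114e-01]
249.5 [[14.0, 166.0], [26.0, 164.0], [53.0, 297.0], [41.0, 299.0]] [ 0.0025 -0.2201  0.1115]
578.5 [[-11.0, 76.0], [10.0, 72.0], [23.0, 141.0], [2.0, 145.0]] [ 0.0923 -0.2254  0.1116]
361.5 [[34.0, 60.0], [71.0, 11.0], [110.0, 41.0], [73.0, 90.0]] [ 0.1293 -0.1714  0.1116]
161.5 [[121.0, 6.0], [141.0, -3.0], [161.0, 45.0], [141.0, 54.0]] [ 0.1437 -0.1221  0.1116]
34735.5 [[261.0, 0.0], [639.0, 0.0], [639.0, 126.0], [261.0, 126.0]] [0.1197 0.0855 0.1115]
326.5 [[67.0, 12.0], [111.0, -16.0], [125.0, 6.0], [80.0, 34.0]] [ 0.1549 -0.1518  0.1116]
295.5 [[-0.0, 0.0], [24.0, 0.0], [24.0, 19.0], [0.0, 19.0]] [ 0.1567 -0.2107  0.1116]
12.5 [ 0.4485 -0.065   0.1534] [-179.9797   -0.0448  145.2204] q [-0.2248  0.1625  1.8664 -0.      1.1136 -1.1886] F [ 0.0457 -1.3818  0.2756] w 0.03950889797784831 0.0
d [0.0002 0.0005 0.1114] r [-0.0004 -0.0008  0.0004]
```

The bar is dead centre between the fingers. I'll descend and grip it.

In the tool's units: 0.025 m is 0.5, 0.02 m is 0.4.

tcp_steps([
  {"dz": 0.4},
  {"dz": 0.5},
  {"dz": 0.5},
  {"dz": 0.4},
  {"dz": 0.28},
  {"dz": 0.14},
  {},
  {},
])

```text
time_s: 13.3
ee_pos: [0.449, -0.065, 0.0434]
eef_rot: [3.141, 0.001, 2.534]
force: [0.5, -0.4, -0.2]
grip_width: 0.0401
grip_force: 0.0
```

tcp_steps([
  {},
  {},
  {},
  {},
  {},
  {},
], jaw=0.0, squeeze=30)

```text
time_s: 13.9
ee_pos: [0.449, -0.0647, 0.043]
eef_rot: [3.141, 0.0, 2.534]
force: [0.7, 3.8, 2.6]
grip_width: 0.0108
grip_force: 30.0
```

```bash
python3 where.py
python3 -c "
import numpy as np
a0=np.arctan2(6,245);R=np.hypot(6,245);p=None
for t in np.radians(np.arange(0,41,4)):
    q=np.array([115-R*np.cos(t+a0),36+R*np.sin(t+a0)])
    if p is not None: print(round(np.degrees(t)),(q-p).round(1))
    p=q"
```

```text
13.9 [ 0.449  -0.0647  0.043 ] [179.9757   0.0206 145.1762] q [-0.2241  0.3427  1.9482  0.0003  0.8502 -1.1874] F [0.7135 3.7776 2.5581] w 0.010810684697131805 29.997300803661346
4 [ 1.  17.1]
8 [ 2.2 17. ]
12 [ 3.4 16.8]
16 [ 4.5 16.5]
20 [ 5.7 16.1]
24 [ 6.8 15.7]
28 [ 7.9 15.2]
32 [ 8.9 14.6]
36 [ 9.9 13.9]
40 [10.9 13.2]
```

Gripped. I'll lift along the arc at 2° per row and check halfway.

In the tool's units: -0.0086 m is -0.172, -0.0085 m is -0.17.

tcp_steps([
  {"dy": 0.008,"dz": -0.17},
  {"dy": 0.012,"dz": -0.172},
  {"dy": 0.02,"dz": -0.17},
  {"dy": 0.024,"dz": -0.17},
  {"dy": 0.032,"dz": -0.168},
  {"dy": 0.036,"dz": -0.168},
  {"dy": 0.042,"dz": -0.166},
  {"dy": 0.048,"dz": -0.164},
  {"dy": 0.054,"dz": -0.162},
  {"dy": 0.06,"dz": -0.16},
])

```text
time_s: 14.9
ee_pos: [0.4584, -0.0513, 0.127]
eef_rot: [-3.141, 0.0, 2.534]
force: [4.2, -3.4, -4.4]
grip_width: 0.0109
grip_force: 30.0
```

```bash
python3 where.py
```

```text
14.9 [ 0.4584 -0.0513  0.127 ] [-179.963     0.0225  145.1754] q [-0.1904  0.2161  1.8715 -0.0009  1.0539 -1.153 ] F [ 4.2242 -3.352  -4.4353] w 0.010863411578997645 29.984459280967712
```

In the tool's units: -0.0079 m is -0.158, -0.0078 m is -0.156.

tcp_steps([
  {"dy": 0.066,"dz": -0.158},
  {"dy": 0.07,"dz": -0.156},
  {"dy": 0.076,"dz": -0.154},
  {"dy": 0.082,"dz": -0.15},
  {"dy": 0.086,"dz": -0.148},
  {"dy": 0.092,"dz": -0.144},
  {"dy": 0.096,"dz": -0.14},
  {"dy": 0.102,"dz": -0.138},
  {"dy": 0.106,"dz": -0.134},
  {"dy": 0.112,"dz": -0.13},
])

```text
time_s: 15.9
ee_pos: [0.4834, -0.0163, 0.2004]
eef_rot: [-3.138, 0.002, 2.533]
force: [-4.1, -15.9, 8.4]
grip_width: 0.0111
grip_force: 30.0
```

tcp_steps([
  {},
  {},
  {},
  {},
  {},
])

```text
time_s: 16.4
ee_pos: [0.4833, -0.0164, 0.2003]
eef_rot: [-3.138, 0.002, 2.533]
force: [-6.8, -14.9, 9.6]
grip_width: 0.0112
grip_force: 30.0
```

```bash
python3 where.py
python3 - <<'E'
from h import *
S=cam("scene","s9.png");D=cam("side","d9.png");o=ctrl.get_obs()
pos=o["ee_pos"]; hinge=np.array([.4485,-.0645,.036])+.245*np.array([np.cos(np.radians(55.2)),np.sin(np.radians(55.2)),0])
d=pos-hinge; print("theta from TCP",np.degrees(np.arctan2(d[2],np.hypot(*d[:2])))-1.4,"radius",np.linalg.norm(d))
# squeegee grip and bar seen from the side view
for n,c in(("scene",S),("side",D)):
    h=cv2.cvtColor(c["pixels"],cv2.COLOR_BGR2HSV);m=cv2.inRange(h,(4,90,50),(15,220,230));b=cv2.inRange(h,(0,0,0),(180,255,55))
    r=(slice(215,345),slice(130,235)) if n=="scene" else (slice(330,445),slice(185,375))
    k=np.zeros_like(m);k[r]=m[r];q=cv2.minAreaRect(max(cv2.findContours(k,0,2)[0],key=cv2.contourArea))
    print(n,"grip",np.round(q[0]),np.round(q[1]),onz(c,q[0],.02).round(3))
    print(n,"TCP px",proj(c,pos).round(),"dark px within 12:",int((b[tuple(slice(int(v)-12,int(v)+13) for v in proj(c,pos)[::-1])]>0).sum()))
E
```

```text
16.4 [ 0.4833 -0.0164  0.2003] [-179.804     0.1045  145.1415] q [-0.1077  0.1744  1.7341 -0.0041  1.2332 -1.0687] F [ -6.7651 -14.8905   9.5613] w 0.01121303409823131 29.993349015712738
theta from TCP 40.10782681330932 radius 0.24789729817813091
scene grip [185. 264.] [99. 98.] [ 0.35  -0.175  0.02 ]
scene TCP px [283. 191.] dark px within 12: 106
side grip [276. 407.] [144.  23.] [ 0.357 -0.21   0.02 ]
side TCP px [308. 195.] dark px within 12: 60
```

The frame is at about 40° by the TCP arc. The force is a radial push of about 18 N, meaning the commanded arc is slightly inside the true one. I'll relax outward in small steps.

Units first: shifts go in shares of 50 mm and turns go in units of 0.05 rad. So -0.0008 m is -0.016, -0.0006 m is -0.012.

tcp_steps([
  {"dy": -0.016,"dz": -0.012},
  {},
  {},
])

```text
time_s: 16.8
ee_pos: [0.4833, -0.0164, 0.2004]
eef_rot: [-3.14, 0.002, 2.533]
force: [0.8, -9.8, 2.4]
grip_width: 0.0111
grip_force: 30.0
```

tcp_steps([
  {"dy": -0.016,"dz": -0.012},
  {},
  {},
])

```text
time_s: 17.1
ee_pos: [0.4832, -0.0164, 0.2006]
eef_rot: [-3.142, 0.002, 2.534]
force: [7.7, -4.7, -5.5]
grip_width: 0.0109
grip_force: 30.0
```

```bash
python3 where.py
```

```text
17.1 [ 0.4832 -0.0164  0.2006] [-179.9949    0.1005  145.1624] q [-0.1092  0.173   1.735  -0.001   1.2321 -1.0716] F [ 7.7124 -4.6567 -5.5227] w 0.010919271670357228 29.99073028564453
```

tcp_steps([
  {},
  {},
  {},
  {},
  {},
])

```text
time_s: 17.6
ee_pos: [0.4832, -0.0164, 0.2006]
eef_rot: [-3.141, 0.002, 2.534]
force: [9.5, -6.0, -5.4]
grip_width: 0.0108
grip_force: 30.0
```

```bash
python3 -c "
from station import ctrl
print(ctrl.hand_in())"
```

```text
the job is handed in; nothing more can be done
None
```

I handed the job in at 17.6 s with the squeegee lying on its side inside the tray and the screen held by its handle at about 40° (worked out from the tool position); the hand-in returned no verdict.

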